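Hold the case lid at 60 degrees while its stay is fitted

TASK

I am fitting the brass lid stay to this wooden case, so hold the lid for me: with the lid shut, push the brass hook on its front aside to the right, well clear of its stud, then lift the lid by its round brass knob until it stands 60 degrees open, and hold it still there by the knob. Finish while holding it, since it would fall shut if you let go. Never let it go past 75 degrees, as nothing checks the hinges yet, and leave the stay, the tools and the other things on the bench where they are.

Things in the scene. Friction and masses are not known exactly. Their poses are not given: they have to be found in the camera images.
- case: dark wooden keepsake case with a lid, 125 deep x 180 wide x 100 mm high shut (lower part 65, lid 35), held fast to the bench. Origin: centre of its underside; its x axis points from the front to the hinge side, y to the left seen from the front, z up. On the front are the brass knob (on the lid, centre) and the brass hook (62 mm to the right of it)
- lid_angle (a joint): opening angle of the lid, rad: 0 shut, 1.047 is 60 degrees, its hinge turns freely to 1.75. The hinge runs along the case's y at the top of the back wall, and the front edge rises. The lid weighs 0.3 to 0.6 kg; no stay holds it, so it falls shut when let go below about 65 degrees and falls over backwards beyond about 75
- lid_hinge (a point): middle of the lid's hinge line, 65 mm above the bench, 65.5 mm behind the case's centre
- lid: the wooden lid itself with the knob; its origin is the same point as lid_hinge, its axes those of the case when shut
- knob (a point): centre of the brass ball knob of 28 mm diameter in the middle of the lid's front, on a 13 mm neck, 31 mm in front of the front face, with the lid shut 82.5 mm above the bench. From the hinge it lies 159 mm forward and 17.5 mm up. It is fixed to the lid and turns with it; a ball pinched from its two sides can roll between the fingers, so the tool may stay upright
- hook_angle (a joint): angle of the brass swing hook on the case's front, rad: about 0 upright with its claw over the lid's stud (the lid is locked), growing as its top swings to the right (the case's -y), away from the knob, down to a stop at 2.0. The claw leaves the stud at about 0.25. It turns stiffly (under 1 N at the post) and stays where it is left
- hook_pivot (a point): pivot of the hook, 28 mm above the bench, 6 mm in front of the case's front face, 62 mm to the right of its centre; it turns about the case's x axis
- hook_post (a point): point on the level brass post (10 mm across) by which the hook is pushed, 27 mm in front of the front face (the post ends at 40 mm; the lid's stud and the hook's arm reach 10 mm out: push on the outer part). With the hook upright it lies 45 mm above the pivot and 9.8 mm to the right of it. Between the post and the knob is about 50 mm of free space
- stay: loose brass lid stay, a flat slotted bar 116x17x4 mm lying on the bench, for the two eye studs on the case's left side, which stand as far apart as its eyes (99 mm) with the lid 60 degrees open; a bystander
- screwdriver: screwdriver lying on the bench; a bystander
- pencil: green pencil, 112 mm long, 7 mm thick, lying on the bench in front; a bystander
- sanding_block: cork sanding block 63x112x37 mm behind the case; a bystander

How it is judged (in metres and radians):
On the way, in this order (a step that is already met when the one before it is completed fails the run):
1. the hook is swung well clear of its stud (more than 0.5 rad) with the lid still shut (value of joint hook_angle above 0.5 rad and value of joint lid_angle below 0.05 rad), for 0.2 s.
2. the fingers raise the lid by its knob (value of joint lid_angle above 0.35 rad and contact force between the fingers and lid above 0.5 N and distance between the grasp point and knob below 0.045 m), for 0.1 s.
At the end, for the whole second after the job is handed in: The lid stands still at 60 degrees open, within 5 degrees, carried by the fingers on its knob; the hook is still aside; the things lying about are where they were (within 25 mm) (value of joint lid_angle between 0.96 and 1.134 rad and velocity of joint lid_angle between -0.05 and 0.05 rad/s and contact force between the fingers and lid above 0.5 N and distance between the grasp point and knob below 0.045 m and value of joint hook_angle above 0.5 rad); the arm keeps its last pose, push and grip.
It fails at once if the lid goes past 75 degrees (value of joint lid_angle above 1.309 rad).
It fails at once if a thing lying on the bench is pushed or taken away (more than 25 mm) (distance of any of stay, screwdriver, pencil, sanding_block from where it was at the start of the episode above 0.025 m).
It also fails if it takes over 45 s, if anything falls off the work surface, if the arm or the gripper's body presses on something with over 40 N, if the wrist force passes 120 N, or if a joint passes its speed limit or range.

ROBOT

A 6-joint arm with a two-finger parallel gripper is mounted at the origin on a cart in front of the work surface, level with it; the furniture and walls round the work are solid. World frame = base frame: x ahead of the robot, y to its left, z up, the work surface at z = 0. Lengths are in m, angles in degrees, forces in N, time in s.
With the tool pointing down it reaches from about 0.25 to 0.725 m from the base axis. Payload 9.7 kg.
Tool frame: the origin (TCP) lies at the very end of the fingers, on their centre line; the grasp point (between the pads) lies 19 mm behind it (bot.hold_point_z is the distance from the TCP to the grasp point, in m); z points along the fingers, y is the line along which they close (so a half turn about z gives the same grasp; the last joint's range is limited). The gripper opens to 85 mm and grips with 20 to 120 N. Pads are 22 mm wide; open, the fingers measure 114 mm over their backs; the gripper's body (76 mm by 85 mm) begins 54 mm behind the grasp point. The pads swing forward as they close: fully open they stand 13 mm farther back than shut.
Start: joints at [71.505, 4.979, 10.078, 95.1, 0, 90], TCP at [0.174, 0.522, 0.231] pointing down, gripper open.
Joint ranges: [-179.16, 179.16], [-48.56, 103.87], [-65.8, 70.77], [-126.05, 130.52], [-82.76, 87.17], [-180, 180]. Speed limits (degrees/s): [127.2, 127.2, 147.25, 180, 180, 180].

INTERFACE

Orientations are given as [roll, pitch, yaw] about the fixed x, y, z axes, in that order (R = Rz(yaw) Ry(pitch) Rx(roll)).
In Python, from workcell import bot gives the robot as it stands.
- The arm moves only by the tool play_rows, never from a script. Its argument "targets" is a list of rows, each an object with "grip": the closure in counts, from 0 (fully open) to 255 (shut); "linear": the shift along the world's x, y, z in cm, a list of three; "delta_rot": the turn, a rotation vector about the world's x, y, z in rad, a list of three. A call has 1 to 10 rows; each row is the pose to reach, as a shift and turn from the pose commanded when the call began; what a row does not reach only later rows make up. A row lasts 1/10 s, in which the tool goes at most 50 mm and 8.59 degrees, less where a joint would pass 70% of its speed; a pose out of reach is approached as far as the arm can. A call with a gripper value outside its range is refused whole. The fingers move at their own pace and stop on an object; "force" is the grip in N (left out, the last holds). Time passes only in rows, so rows that repeat a pose let the fingers close. It gives the time, the measured TCP pose, the force, the opening and the grip force at its end, in the units of the state.
- bot.get_obs(): the state, without advancing time (a new reading comes with each control period).
- bot.camera(name): name is "scene" or "top" or "wrist"; returns a dict with "color" (384x512x3 uint8, red, green, blue), "range_z" (384x512 float32, m along the optical axis (not along the pixel's ray), 0 where there is no reading), "fov_y" (degrees; the focal length in pixels is half the picture's height over the tangent of half this angle, whatever the lens; pixels are square), "cx", "cy" (the principal point, pixels), "world_to_cam" (4x4, takes a point from world to camera coordinates). Camera axes: x right, y up, looking along -z (the intrinsics and any distortion apply to the point x, -y, -z); pixel columns grow to the right and rows downward; lengths in m; the calibration is good to about 2 mm. A picture is of the moment at which its call begins.
- bot.job_done(): hands the job in; it is judged then, once.
Trained networks look in a picture, given as the dict that the camera call returned (one of the last four; its "shot" number tells which), for a name from the list of things; names that differ only in an ending like _2 or _b are one class to them, and where a whole thing is asked for, a point or a joint stands for the part that bears it (a point fixed in the world has none). Each returns a list of dicts, best first, with "conf" (0 to 1); they miss things now and then, are a little off and sometimes report something else, mostly with a low value. They report only what shows in the picture. A call takes as long as a camera call.
- bot.search_frame(picture, target): "box" ([left, top, right, bottom] in pixels, round what is visible of it).
- bot.trace(picture, target): "pixels" (384x512 bool, what is visible of it) and "box" ([left, top, right, bottom] in pixels, round what is visible of it).
- bot.pinpoint(picture, target): "pixel" ([column, row] in pixels: a listed point, or the origin of a listed thing).
The state is a dict: "time": time; "q": joint angles; "qd": joint speeds; "joint_efforts": joint torques, N m; "ee_pos": TCP position; "tcp_rot": TCP orientation; "wrist_force": force on the tool from outside, world axes, zero at the start; "torque": the same for the moment, N m; "opening": finger opening in m; "grasp_force": force on a finger pad.
Only numpy, scipy, OpenCV 4.12 (cv2) and the standard library are available. Lean on these libraries where they do the work, as an engineer would, in place of code of your own. Each camera call takes 0.05 s, during which the arm holds its last target. There are 200 camera calls.

## Working session

There is one attempt and no reset: what is moved stays moved. The work goes in short steps, Python scripts to look and compute and a tool call to move; the robot and the scene stay as the last step left them, time stands still between calls to the robot, and variables do not carry over. Pictures are saved under pics/ and viewed, at most 10 in all, crops included, and the job is handed in when it is done.

Besides the shell and the picture viewer there is one more tool, called after "Emit:" in YAML: its name, and indented under it one key for each argument. play_rows: Moves the arm, as the interface text tells. Its arguments: {"type":"object","properties":{"targets":{"type":"array","items":{"type":"object","properties":{"grip":{"type":"number"},"linear":{"type":"array","items":{"type":"number"}},"delta_rot":{"type":"array","items":{"type":"number"}}}}},"force":{"type":"number"}},"required":["targets"]}

```bash
mkdir -p pics
cat > h.py <<'E'
import numpy as np, cv2
from workcell import bot
def snap(n,f=None):
    p=bot.camera(n)
    if f: cv2.imwrite('pics/'+f,p['color'][:,:,::-1])
    return p
def unproj(p,u,v,d=None):
    d=p['range_z'][int(round(v)),int(round(u))] if d is None else d
    f=192/np.tan(np.radians(p['fov_y']/2))
    c=np.array([(u-p['cx'])/f*d,-(v-p['cy'])/f*d,-d,1])
    return (np.linalg.inv(p['world_to_cam'])@c)[:3]
def ray_z(p,u,v,z):
    a=unproj(p,u,v,.3);b=unproj(p,u,v,1.);t=(z-a[2])/(b[2]-a[2]);return a+t*(b-a)
def proj(p,X):
    c=p['world_to_cam']@np.append(X,1);f=192/np.tan(np.radians(p['fov_y']/2))
    return [p['cx']+f*c[0]/-c[2],p['cy']-f*c[1]/-c[2]]
E
python3 - <<'E'
from h import *
o=bot.get_obs();print({k:np.round(v,3) for k,v in o.items()},bot.hold_point_z)
for n in('scene','top'):
    p=snap(n,n+'1.png');print(n,p['fov_y'],p['cx'],p['cy'],[k for k in p],np.round(np.linalg.inv(p['world_to_cam'])[:3],3).tolist())
    for t,z in(('knob',.0825),('hook_post',.073),('hook_pivot',.028),('lid_hinge',.065),('case',0)):
        for r in bot.pinpoint(p,t)[:2]:
            u,v=r['pixel'];print(t,np.round([u,v,r['conf']],2),np.round(unproj(p,u,v),3),np.round(ray_z(p,u,v,z),3))
    for t in('case','stay','screwdriver','pencil','sanding_block'):
        for r in bot.search_frame(p,t)[:1]: print(t,np.round(r['box']),round(r['conf'],2),np.round(ray_z(p,(r['box'][0]+r['box'][2])/2,(r['box'][1]+r['box'][3])/2,0),3))
a=cv2.imread('pics/scene1.png');b=cv2.imread('pics/top1.png')
E
```

```text
{'time': np.float64(0.0), 'q': array([71.506,  5.009, 10.034, 95.099, -0.   , 90.   ]), 'qd': array([-0.031, -0.011,  0.037,  0.064, -0.068,  0.026]), 'joint_efforts': array([ 1.0000e-03, -5.2038e+01,  4.6481e+01,  1.6000e-02,  0.0000e+00,
        0.0000e+00]), 'ee_pos': array([0.174, 0.521, 0.231]), 'tcp_rot': array([-179.926,    0.   ,  161.505]), 'wrist_force': array([-0.408,  0.32 , -0.105]), 'torque': array([-0.029, -0.055,  0.01 ]), 'grasp_force': np.float64(0.0), 'opening': np.float64(0.085)} 0.0187
scene 55.42729070659228 255.16424203692512 199.09823526093393 ['color', 'range_z', 'fov_y', 'cx', 'cy', 'world_to_cam', 'shot'] [[0.784, 0.44, -0.438, 0.097], [-0.621, 0.555, -0.554, -0.535], [-0.0, 0.706, 0.708, 0.771]]
knob [234.2 258.2   0.3] [ 0.399 -0.067  0.   ] [ 0.367 -0.117  0.083]
hook_post [208.4  209.9    0.45] [0.406 0.053 0.076] [0.408 0.056 0.073]
lid_hinge [244.8  175.6    0.96] [0.547 0.08  0.099] [0.57  0.112 0.065]
case [221.6  200.4    0.55] [0.442 0.041 0.099] [0.492 0.125 0.   ]
case [188. 151. 262. 227.] 0.63 [0.529 0.16  0.   ]
stay [234. 240. 241. 277.] 0.4
[... 179 characters left out ...]
662026 187.0105786266979 ['color', 'range_z', 'fov_y', 'cx', 'cy', 'world_to_cam', 'shot'] [[0.013, 0.995, -0.099, 0.414], [-1.0, 0.013, -0.001, -0.002], [0.0, 0.099, 0.995, 1.211]]
knob [197.9  234.9    0.67] [0.413 0.121 0.095] [0.413 0.123 0.083]
hook_post [229.8  237.3    0.39] [0.408 0.053 0.001] [0.408 0.049 0.073]
hook_pivot [227.   228.9    0.77] [ 0.428  0.06  -0.002] [0.428 0.058 0.028]
case [205.   195.9    0.85] [0.502 0.107 0.099] [0.51  0.117 0.   ]
case [161. 164. 243. 242.] 0.77 [ 0.492  0.123 -0.   ]
stay [259. 225. 299. 255.] 0.76 [ 0.403 -0.069  0.   ]
screwdriver [327. 236. 395. 252.] 0.73 [ 0.395 -0.274  0.   ]
sanding_block [115.  98. 163. 137.] 0.79 [0.707 0.289 0.   ]
```

Run:
```python
from h import *
p=snap('top')
c=cv2.resize(p['color'][80:270,90:410,::-1],None,fx=2.5,fy=2.5,interpolation=3)[:,:800];cv2.imwrite('pics/topc.png',c)
# lid top by depth
f=192/np.tan(np.radians(p['fov_y']/2));v,u=np.mgrid[:384,:512];d=p['range_z']
P=np.stack([(u-p['cx'])/f*d,-(v-p['cy'])/f*d,-d,np.ones_like(d)],-1)@np.linalg.inv(p['world_to_cam']).T
m=((P[...,2]>.085)&(P[...,2]<.115)&(d>0)).astype(np.uint8)
m=cv2.morphologyEx(m,cv2.MORPH_OPEN,np.ones((9,9),np.uint8))
n,l,s,_=cv2.connectedComponentsWithStats(m)
for i in range(1,n):
    q=P[l==i][:,:2].astype(np.float32);r=cv2.minAreaRect(q);print(s[i],r,P[l==i][:,2].mean())
p=snap('scene');c=cv2.resize(p['color'][110:300,140:310,::-1],None,fx=3.1,fy=3.1,interpolation=3);cv2.imwrite('pics/scenec.png',c)
```

```text
[ 161  165   82   61 4064] ((0.5042861104011536, 0.11639980226755142), (0.1795826405286789, 0.12688153982162476), 83.68748474121094) 0.09971343057430941
```

View pics/topc.png

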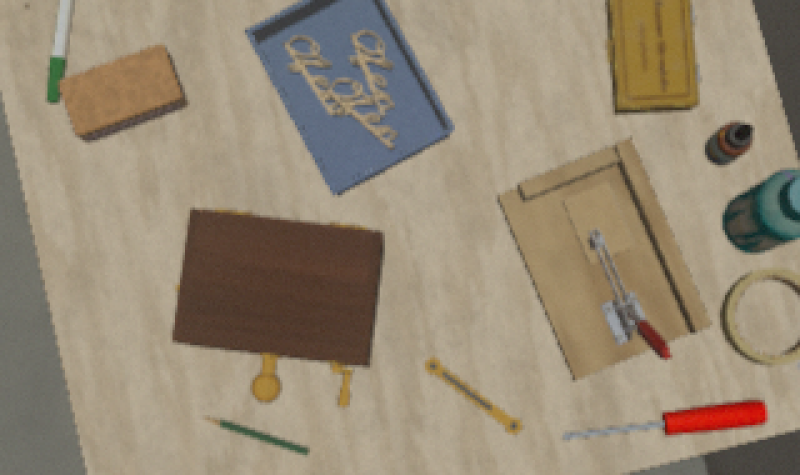

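View pics/scenec.png

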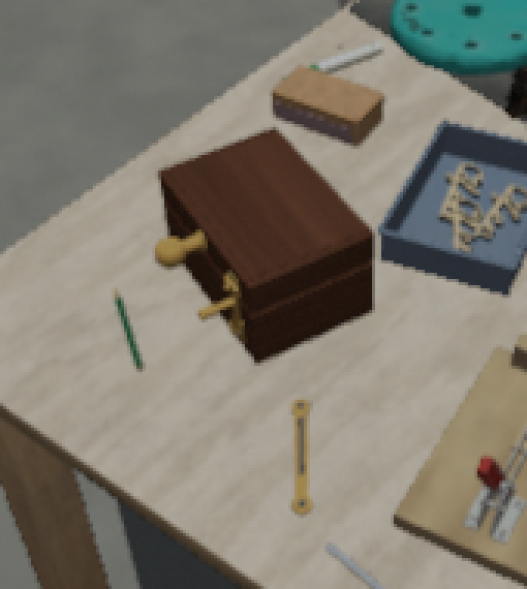

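The top view shows the case with its front toward the robot, yawed about -6°. The knob is near crop (265,385), the post near (345,385), and the pencil in front near (258,435). The scene view shows the hook upright. Networks and geometry agree: knob at about (0.412, 0.125), post at about (0.407, 0.054). I'm moving above the gap between them with the fingers shut and aligned to the case's y.

Emit:
play_rows:
  targets:
    - {"grip":255,"linear":[4,-7.2,0],"delta_rot":[0,0,0.03]}
    - {"grip":255,"linear":[6,-11.5,0],"delta_rot":[0,0,0.06]}
    - {"grip":255,"linear":[8,-15.5,0],"delta_rot":[0,0,0.09]}
    - {"grip":255,"linear":[10.5,-19.5,0],"delta_rot":[0,0,0.12]}
    - {"grip":255,"linear":[13,-24,0],"delta_rot":[0,0,0.15]}
    - {"grip":255,"linear":[15.5,-28.5,0],"delta_rot":[0,0,0.18]}
    - {"grip":255,"linear":[18,-33,0],"delta_rot":[0,0,0.21]}
    - {"grip":255,"linear":[20,-37,0],"delta_rot":[0,0,0.213]}
    - {"grip":255,"linear":[22,-40.5,0],"delta_rot":[0,0,0.213]}
    - {"grip":255,"linear":[23.5,-43.5,0],"delta_rot":[0,0,0.213]}
  force: 40

```text
time: 2.2
ee_pos: [0.4102, 0.0844, 0.2316]
tcp_rot: [180.0, 0.1, 173.7]
wrist_force: [0.8, 0.6, -0.9]
opening: -0.0003
grasp_force: 0.0
```

Emit:
play_rows:
  targets:
    - {"grip":255,"linear":[0,0,0]}
    - {"grip":255,"linear":[0,0,0]}
    - {"grip":255,"linear":[0,0,0]}
    - {"grip":255,"linear":[0,0,0]}

```text
validation failed for argument at $.ta...
```

Run:
```python
from h import *
o=bot.get_obs();print({k:np.round(o[k],4) for k in('time','ee_pos','tcp_rot','opening','q')})
p=snap('wrist','wrist1.png')
for t,z in(('knob',.0825),('hook_post',.073),('hook_pivot',.028)):
    for r in bot.pinpoint(p,t)[:2]:
        u,v=r['pixel'];print(t,np.round([u,v,r['conf']],2),np.round(unproj(p,u,v),3),np.round(ray_z(p,u,v,z),3))
c=np.array([.504,.116]);ex=np.array([.994,-.11]);ey=np.array([.11,.994])
print(proj(p,[*(c-.0935*ex),.0825]),proj(p,[*(c-.0895*ex-.0718*ey),.073]),proj(p,[.4087,.0863,.045]))
```

```text
{'time': np.float64(2.2), 'ee_pos': array([0.4102, 0.0844, 0.2316]), 'tcp_rot': array([1.799855e+02, 5.730000e-02, 1.736786e+02]), 'opening': np.float64(-0.0003), 'q': array([ 1.16273e+01, -1.28839e+01, -6.74880e+00,  9.60762e+01,
       -3.90000e-03,  1.79486e+01])}
knob [306.2  174.4    0.81] [0.412 0.132 0.096] [0.415 0.134 0.082]
hook_post [218.7  178.8    0.72] [0.412 0.055 0.076] [0.412 0.055 0.073]
hook_pivot [236.1  187.5    0.95] [0.432 0.067 0.036] [0.434 0.066 0.028]
[np.float64(297.69174145759723), np.float64(171.21159652471033)] [np.float64(217.44189952723178), np.float64(173.3201010210421)] [np.float64(252.19451392230295), np.float64(165.08387659036205)]
```

View pics/wrist1.png

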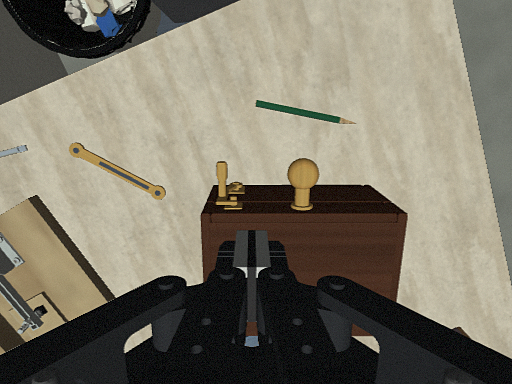

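The wrist picture shows the post at (221,175), the knob at (303,172) and the shut fingers between them. The positions match to within a few mm. I'm going down into the gap.

Emit:
play_rows:
  targets:
    - {"grip":255,"linear":[-0.2,0.3,-4],"delta_rot":[0,0,0]}
    - {"grip":255,"linear":[-0.2,0.3,-8],"delta_rot":[0,0,0]}
    - {"grip":255,"linear":[-0.2,0.3,-12],"delta_rot":[0,0,0]}
    - {"grip":255,"linear":[-0.2,0.3,-14],"delta_rot":[0,0,0]}
    - {"grip":255,"linear":[-0.2,0.3,-15.5],"delta_rot":[0,0,0]}
    - {"grip":255,"linear":[-0.2,0.3,-17],"delta_rot":[0,0,0]}
    - {"grip":255,"linear":[-0.2,0.3,-18.6],"delta_rot":[0,0,0]}
    - {"grip":255,"linear":[-0.2,0.3,-18.6],"delta_rot":[0,0,0]}
    - {"grip":255,"linear":[-0.2,0.3,-18.6],"delta_rot":[0,0,0]}

```text
time: 3.3
ee_pos: [0.4076, 0.0904, 0.0458]
tcp_rot: [180.0, 0.0, 173.8]
wrist_force: [-0.1, -0.1, 0.1]
opening: 0.0
grasp_force: 0.0
```

Emit:
play_rows:
  targets:
    - {"grip":255,"linear":[-0.1,-0.7,0],"delta_rot":[0,0,0]}
    - {"grip":255,"linear":[-0.15,-1.4,0],"delta_rot":[0,0,0]}
    - {"grip":255,"linear":[-0.2,-1.9,0],"delta_rot":[0,0,0]}
    - {"grip":255,"linear":[-0.25,-2.4,0],"delta_rot":[0,0,0]}
    - {"grip":255,"linear":[-0.3,-2.9,0],"delta_rot":[0,0,0]}
    - {"grip":255,"linear":[-0.4,-3.4,0],"delta_rot":[0,0,0]}
    - {"grip":255,"linear":[-0.45,-3.9,0],"delta_rot":[0,0,0]}
    - {"grip":255,"linear":[-0.5,-4.3,0],"delta_rot":[0,0,0]}
    - {"grip":255,"linear":[-0.5,-4.6,0],"delta_rot":[0,0,0]}
    - {"grip":255,"linear":[-0.5,-4.6,0],"delta_rot":[0,0,0]}

```text
time: 4.3
ee_pos: [0.4025, 0.0432, 0.0453]
tcp_rot: [-180.0, 0.0, 173.7]
wrist_force: [-0.5, 1.1, 0.6]
opening: -0.0002
grasp_force: 0.0
```

Run:
```python
from h import *
o=bot.get_obs();print({k:np.round(o[k],4) for k in('time','ee_pos','wrist_force')})
p=snap('wrist')
c=[cv2.resize(p['color'][100:300,130:380,::-1],(500,400))]
p=snap('scene');c.append(cv2.resize(p['color'][150:250,170:245,::-1],(300,400),interpolation=3))
cv2.imwrite('pics/push.png',np.hstack(c))
```

```text
{'time': np.float64(4.3), 'ee_pos': array([0.4025, 0.0432, 0.0453]), 'wrist_force': array([-0.5307,  1.0636,  0.5552])}
```

View pics/push.png

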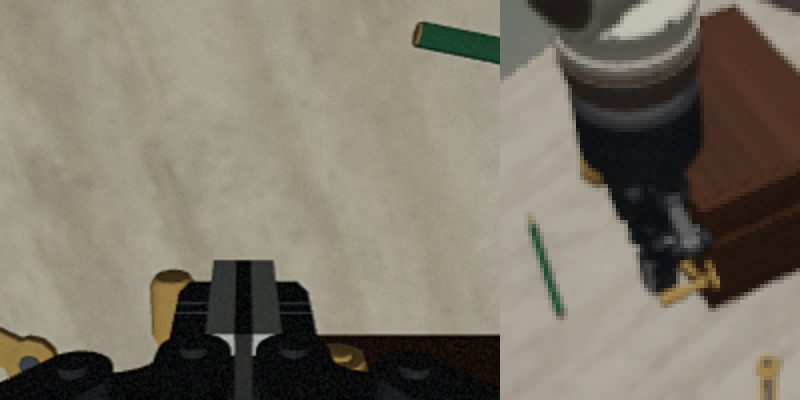

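The post (left picture, around (170,300)) rests against the finger and has moved right with it. The scene crop shows the hook tilted to the right with its claw clear. I'm retreating up and over the knob, then measuring the knob again.

Emit:
play_rows:
  targets:
    - {"grip":255,"linear":[0,0.5,1],"delta_rot":[0,0,0]}
    - {"grip":255,"linear":[0.1,1,4.5],"delta_rot":[0,0,0]}
    - {"grip":255,"linear":[0.1,1,9],"delta_rot":[0,0,0]}
    - {"grip":70,"linear":[0.3,3,13],"delta_rot":[0,0,0]}
    - {"grip":70,"linear":[0.7,6,14],"delta_rot":[0,0,0]}
    - {"grip":70,"linear":[0.9,8.5,14],"delta_rot":[0,0,0]}
    - {"grip":70,"linear":[0.9,8.5,14],"delta_rot":[0,0,0]}
    - {"grip":70,"linear":[0.9,8.5,14],"delta_rot":[0,0,0]}

```text
time: 5.2
ee_pos: [0.4113, 0.1291, 0.1856]
tcp_rot: [-180.0, -0.0, 173.8]
wrist_force: [-0.2, 0.1, 0.2]
opening: 0.0619
grasp_force: 0.0
```

Run:
```python
from h import *
o=bot.get_obs();print({k:np.round(o[k],4) for k in('time','ee_pos','opening')})
p=snap('wrist','wrist2.png')
for t,z in(('knob',.0825),('hook_post',.055),('hook_pivot',.028)):
    for r in bot.pinpoint(p,t)[:1]:
        u,v=r['pixel'];print(t,np.round([u,v,r['conf']],2),np.round(unproj(p,u,v),4),np.round(ray_z(p,u,v,z),4))
# brass knob cloud: sphere fit
f=192/np.tan(np.radians(p['fov_y']/2));v,u=np.mgrid[:384,:512];d=p['range_z']
P=(np.stack([(u-p['cx'])/f*d,-(v-p['cy'])/f*d,-d,np.ones_like(d)],-1)@np.linalg.inv(p['world_to_cam']).T)[...,:3]
m=(np.hypot(P[...,0]-.411,P[...,1]-.129)<.02)&(P[...,2]>.078)&(P[...,2]<.11)
q=P[m];print(m.sum())
from scipy.optimize import least_squares
r=least_squares(lambda c:np.linalg.norm(q-c,axis=1)-.014,[.412,.128,.0825],loss='soft_l1',f_scale=.001);print(r.x,np.abs(r.fun).mean())
```

```text
{'time': np.float64(5.2), 'ee_pos': array([0.4113, 0.1291, 0.1856]), 'opening': np.float64(0.0619)}
knob [253.3 194.4   0.9] [0.411  0.1313 0.0976] [0.4154 0.1309 0.0825]
hook_post [129.7  187.5    0.89] [0.4068 0.0271 0.0528] [0.4063 0.028  0.055 ]
hook_pivot [187.   202.3    0.87] [0.4302 0.069  0.035 ] [0.4323 0.0674 0.028 ]
1164
[0.41406602 0.1305887  0.08220308] 0.0005114877434036746
```

View pics/wrist2.png

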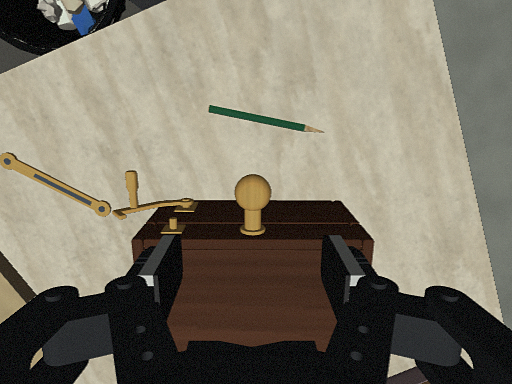

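The picture shows the hook swung right, well clear of the stud. The knob at (253,193) is centred between the fingers, and the sphere fit gives (0.414, 0.1305, 0.082), which is the expected height. I'm going down and gripping.

Emit:
play_rows:
  targets:
    - {"grip":70,"linear":[0.25,0.1,-4],"delta_rot":[0,0,0]}
    - {"grip":70,"linear":[0.25,0.1,-8],"delta_rot":[0,0,0]}
    - {"grip":70,"linear":[0.25,0.1,-10],"delta_rot":[0,0,0]}
    - {"grip":70,"linear":[0.25,0.1,-12],"delta_rot":[0,0,0]}
    - {"grip":70,"linear":[0.25,0.1,-12],"delta_rot":[0,0,0]}
    - {"grip":255,"linear":[0.25,0.1,-12],"delta_rot":[0,0,0]}
    - {"grip":255,"linear":[0.25,0.1,-12],"delta_rot":[0,0,0]}
    - {"grip":255,"linear":[0.25,0.1,-12],"delta_rot":[0,0,0]}
    - {"grip":255,"linear":[0.25,0.1,-12],"delta_rot":[0,0,0]}
    - {"grip":255,"linear":[0.25,0.1,-12],"delta_rot":[0,0,0]}
  force: 60

```text
time: 6.4
ee_pos: [0.4147, 0.1296, 0.0669]
tcp_rot: [180.0, 0.1, 173.7]
wrist_force: [-1.4, -2.0, 5.0]
opening: 0.0247
grasp_force: 58.5
```

Run:
```python
from h import *
o=bot.get_obs();print({k:np.round(o[k],4) for k in('time','ee_pos','opening','grasp_force','wrist_force')})
a=np.radians(-6.3);ex=np.array([np.cos(a),np.sin(a)])
for d in list(range(0,61,6)):
    t=np.radians(d);fx=.159*np.cos(t)-.0175*np.sin(t);uz=.159*np.sin(t)+.0175*np.cos(t)
    print(d,np.round(100*np.array([*(ex*(.159-fx)),uz-.0175]),2))
```

```text
{'time': np.float64(6.4), 'ee_pos': array([0.4147, 0.1296, 0.0669]), 'opening': np.float64(0.0247), 'grasp_force': np.float64(58.4991), 'wrist_force': array([-1.3525, -1.9595,  5.0014])}
0 [ 0. -0.  0.]
6 [ 0.27 -0.03  1.65]
12 [ 0.71 -0.08  3.27]
18 [ 1.31 -0.14  4.83]
24 [ 2.07 -0.23  6.32]
30 [ 2.99 -0.33  7.72]
36 [ 4.04 -0.45  9.01]
42 [ 5.22 -0.58 10.19]
48 [ 6.52 -0.72 11.24]
54 [ 7.92 -0.87 12.14]
60 [ 9.41 -1.04 12.89]
```

The opening reads 24.7 mm on a 28 mm ball, so the pads may be a little high. I'm regripping 4 mm lower and comparing.

Emit:
play_rows:
  targets:
    - {"grip":110,"linear":[0,0,0],"delta_rot":[0,0,0]}
    - {"grip":110,"linear":[0,0,0],"delta_rot":[0,0,0]}
    - {"grip":110,"linear":[0,0,-0.4],"delta_rot":[0,0,0]}
    - {"grip":110,"linear":[0,0,-0.4],"delta_rot":[0,0,0]}
    - {"grip":255,"linear":[0,0,-0.4],"delta_rot":[0,0,0]}
    - {"grip":255,"linear":[0,0,-0.4],"delta_rot":[0,0,0]}
    - {"grip":255,"linear":[0,0,-0.4],"delta_rot":[0,0,0]}
    - {"grip":255,"linear":[0,0,-0.4],"delta_rot":[0,0,0]}
    - {"grip":255,"linear":[0,0,-0.4],"delta_rot":[0,0,0]}

```text
time: 7.3
ee_pos: [0.4139, 0.1296, 0.0614]
tcp_rot: [180.0, -0.0, 173.7]
wrist_force: [-2.3, 0.4, 3.1]
opening: 0.0251
grasp_force: 58.7
```

Run:
```python
from h import *
o=bot.get_obs();print({k:np.round(o[k],4) for k in('time','ee_pos','opening','grasp_force','wrist_force')})
p=snap('wrist');cv2.imwrite('pics/grip.png',cv2.resize(p['color'][130:330,130:380,::-1],(750,600)))
```

```text
{'time': np.float64(7.3), 'ee_pos': array([0.4139, 0.1296, 0.0614]), 'opening': np.float64(0.0251), 'grasp_force': np.float64(58.6646), 'wrist_force': array([-2.2731,  0.3653,  3.1236])}
```

View pics/grip.png

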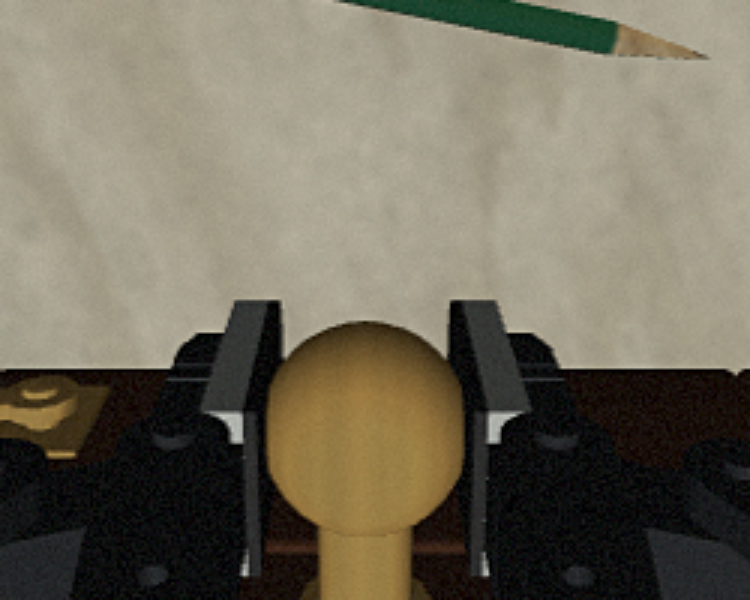

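The ball sits squarely between the pads, and the opening is unchanged, so it's pad give. I'm raising the knob along its arc to about 30°.

Emit:
play_rows:
  targets:
    - {"grip":255,"linear":[0.12,-0.01,0.83],"delta_rot":[0,0,0]}
    - {"grip":255,"linear":[0.27,-0.03,1.65],"delta_rot":[0,0,0]}
    - {"grip":255,"linear":[0.47,-0.05,2.46],"delta_rot":[0,0,0]}
    - {"grip":255,"linear":[0.71,-0.08,3.27],"delta_rot":[0,0,0]}
    - {"grip":255,"linear":[1.0,-0.11,4.06],"delta_rot":[0,0,0]}
    - {"grip":255,"linear":[1.31,-0.14,4.83],"delta_rot":[0,0,0]}
    - {"grip":255,"linear":[1.67,-0.18,5.59],"delta_rot":[0,0,0]}
    - {"grip":255,"linear":[2.07,-0.23,6.32],"delta_rot":[0,0,0]}
    - {"grip":255,"linear":[2.5,-0.28,7.03],"delta_rot":[0,0,0]}
    - {"grip":255,"linear":[2.99,-0.33,7.72],"delta_rot":[0,0,0]}

```text
time: 8.35
ee_pos: [0.4443, 0.1262, 0.139]
tcp_rot: [180.0, 0.0, 173.7]
wrist_force: [2.4, 1.9, -5.3]
opening: 0.025
grasp_force: 59.1
```

```bash
cat >> h.py <<'E'
def lid(save=None):
    "lid top plane angle from scene/top depth"
    for n in('scene','top'):
        p=snap(n,save and n+save)
        f=192/np.tan(np.radians(p['fov_y']/2));d=p['range_z']
        P=(np.stack([(np.arange(512)[None]-p['cx'])/f*d,-(np.arange(384)[:,None]-p['cy'])/f*d,-d,np.ones_like(d)],-1)@np.linalg.inv(p['world_to_cam']).T)[...,:3]
        for r in bot.trace(p,'lid')[:1]:
            m=cv2.erode(r['pixels'].astype(np.uint8),np.ones((5,5)))>0
            q=P[m&(d>0)&(P[...,2]>.07)];best=0
            rng=np.random.default_rng(0)
            for _ in range(300):
                s=q[rng.choice(len(q),3)];nn=np.cross(s[1]-s[0],s[2]-s[0]);L=np.linalg.norm(nn)
                if L<1e-6: continue
                nn/=L;k=np.abs((q-s[0])@nn)<.002
                if k.sum()>best: best=k.sum();K=k
            w=q[K]-q[K].mean(0);nn=np.linalg.svd(w,full_matrices=False)[2][2];nn*=np.sign(nn[2])
            print(n,'conf',round(r['conf'],2),len(q),best,'n',np.round(nn,3),'tilt',round(np.degrees(np.arccos(nn[2])),2))
def knobdelta():
    o=bot.get_obs();print({k:np.round(o[k],4) for k in('time','ee_pos','opening','grasp_force','wrist_force')})
    u=o['ee_pos'][2]+.0187+.0025-.065-.0000
    print('angle from TCP height',np.degrees(np.arcsin(u/np.hypot(.159,.0175))-np.arctan2(.0175,.159)))
E
python3 - <<'E'
from h import *
knobdelta();lid()
E
```

```text
{'time': np.float64(8.35), 'ee_pos': array([0.4443, 0.1262, 0.139 ]), 'opening': np.float64(0.025), 'grasp_force': np.float64(59.0713), 'wrist_force': array([ 2.4409,  1.8946, -5.2605])}
angle from TCP height 30.246320383463235
scene conf 0.75 1236 829 n [ 0.482 -0.054  0.875] tilt 29.01
top conf 0.77 2029 1455 n [ 0.487 -0.054  0.872] tilt 29.32
```

The lid is at about 29–30° and the grip is steady. I'm continuing to 60°.

Emit:
play_rows:
  targets:
    - {"grip":255,"linear":[0.51,-0.06,0.66],"delta_rot":[0,0,0]}
    - {"grip":255,"linear":[1.05,-0.12,1.29],"delta_rot":[0,0,0]}
    - {"grip":255,"linear":[1.62,-0.18,1.9],"delta_rot":[0,0,0]}
    - {"grip":255,"linear":[2.23,-0.25,2.47],"delta_rot":[0,0,0]}
    - {"grip":255,"linear":[2.87,-0.32,3.01],"delta_rot":[0,0,0]}
    - {"grip":255,"linear":[3.53,-0.39,3.52],"delta_rot":[0,0,0]}
    - {"grip":255,"linear":[4.22,-0.47,3.99],"delta_rot":[0,0,0]}
    - {"grip":255,"linear":[4.93,-0.54,4.42],"delta_rot":[0,0,0]}
    - {"grip":255,"linear":[5.3,-0.58,4.62],"delta_rot":[0,0,0]}
    - {"grip":255,"linear":[5.67,-0.62,4.81],"delta_rot":[0,0,0]}

```text
time: 9.55
ee_pos: [0.5011, 0.12, 0.1862]
tcp_rot: [-180.0, -0.0, 173.7]
wrist_force: [4.8, 1.6, -10.5]
opening: 0.0244
grasp_force: 60.2
```

Run:
```python
from h import *
knobdelta();lid()
```

```text
{'time': np.float64(9.55), 'ee_pos': array([0.5011, 0.12  , 0.1862]), 'opening': np.float64(0.0244), 'grasp_force': np.float64(60.2471), 'wrist_force': array([  4.7712,   1.5874, -10.4846])}
angle from TCP height 56.59328659698567
scene conf 0.94 618 261 n [-0.112 -0.994  0.001] tilt 89.95
top conf 0.65 903 760 n [ 0.795 -0.088  0.601] tilt 53.07
```

Run:
```python
from h import *
from scipy.optimize import least_squares
def cloud(p):
    f=192/np.tan(np.radians(p['fov_y']/2));d=p['range_z']
    return (np.stack([(np.arange(512)[None]-p['cx'])/f*d,-(np.arange(384)[:,None]-p['cy'])/f*d,-d,np.ones_like(d)],-1)@np.linalg.inv(p['world_to_cam']).T)[...,:3]
w=snap('wrist');s=snap('scene');t=snap('top')
cv2.imwrite('pics/open.png',np.hstack([cv2.resize(w['color'][130:330,130:330,::-1],(400,400)),cv2.resize(s['color'][110:240,160:290,::-1],(400,400),interpolation=3)]))
P=cloud(w);m=np.linalg.norm(P-[.502,.118,.207],axis=-1)<.02
b=w['color'].astype(int);m&=(b[...,0]-b[...,2]>30)&(b[...,0]>80)
q=P[m];r=least_squares(lambda c:np.linalg.norm(q-c,axis=1)-.014,[.502,.118,.205],loss='soft_l1',f_scale=.001);print('knob',r.x,m.sum(),np.abs(r.fun).mean())
a=np.radians(-6.3);ex=np.array([np.cos(a),np.sin(a),0]);H=np.array([.414,.1305,0])+.159*ex;H[2]=.065
k=r.x-H;print('H',H,'ang',np.degrees(np.arctan2(k[2],-k@ex)-np.arctan2(.0175,.159)),'rad',np.hypot(k[2],k@ex))
# lid plane profile from top cam
P=cloud(t);l=bot.trace(t,'lid')[0]['pixels'];q=P[cv2.erode(l.astype(np.uint8),np.ones((3,3)))>0]
x=(q-H)@ex;z=q[:,2]-.065
for lo in np.arange(-.12,.06,.01):
    k=(x>lo)&(x<lo+.01)
    if k.sum()>5: print(round(lo,3),k.sum(),np.round(np.percentile(z[k],[10,50,90]),3))
```

```text
knob [0.49065759 0.12195009 0.20208572] 2089 0.00034749564792166664
H [0.57203979 0.11305224 0.065     ] ang 52.87363447714759 rad 0.15967066783800388
-0.08 32 [0.103 0.106 0.111]
-0.07 64 [0.109 0.113 0.117]
-0.06 69 [0.115 0.12  0.123]
-0.05 126 [0.11  0.116 0.121]
-0.04 123 [0.097 0.103 0.108]
-0.03 129 [0.084 0.09  0.095]
-0.02 123 [0.071 0.076 0.082]
-0.01 121 [0.058 0.063 0.068]
-0.0 123 [0.045 0.05  0.056]
0.01 109 [0.032 0.038 0.042]
0.02 6 [0.029 0.029 0.031]
```

View pics/open.png

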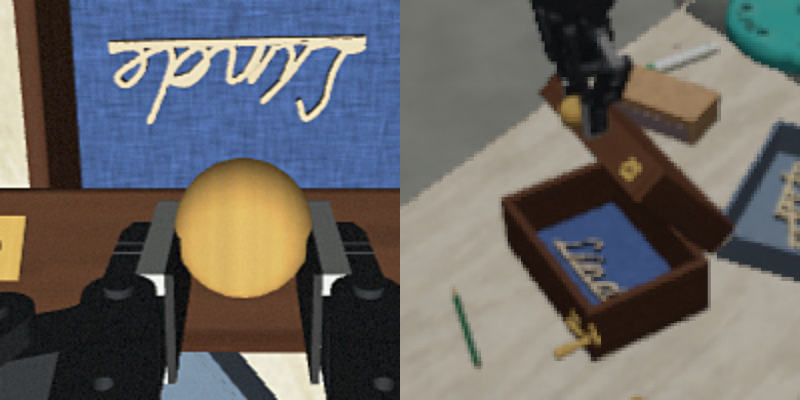

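The networks, the plane fit and the knob sphere agree: the lid is at 53° and the ball has crept about 10 mm forward on the pads while spinning in the upright grip. The hook is aside and nothing else has moved. I'll firm up the grip and turn the tool rigidly with the lid for the last 7°, so the ball no longer spins in the pads.

Emit:
play_rows:
  targets:
    - {"grip":255,"linear":[0,0,0],"delta_rot":[0,0,0]}
    - {"grip":255,"linear":[0.05,0,-0.08],"delta_rot":[0,0,0]}
    - {"grip":255,"linear":[0.24,-0.03,0.03],"delta_rot":[0.0017,0.0152,0]}
    - {"grip":255,"linear":[0.43,-0.05,0.13],"delta_rot":[0.0034,0.0304,0]}
    - {"grip":255,"linear":[0.61,-0.07,0.23],"delta_rot":[0.005,0.0456,0]}
    - {"grip":255,"linear":[0.8,-0.09,0.33],"delta_rot":[0.0067,0.0607,0]}
    - {"grip":255,"linear":[0.99,-0.11,0.43],"delta_rot":[0.0084,0.0759,0]}
    - {"grip":255,"linear":[1.18,-0.13,0.52],"delta_rot":[0.01,0.091,0]}
    - {"grip":255,"linear":[1.38,-0.15,0.61],"delta_rot":[0.0117,0.1062,0]}
    - {"grip":255,"linear":[1.57,-0.17,0.7],"delta_rot":[0.0134,0.1214,0]}
  force: 100

```text
time: 10.95
ee_pos: [0.5164, 0.1183, 0.1939]
tcp_rot: [180.0, -7.1, 173.7]
wrist_force: [-2.3, 0.7, -0.9]
opening: 0.023
grasp_force: 99.4
```

```bash
cat > k.py <<'E'
from h import *
from scipy.optimize import least_squares
def knob():
    o=bot.get_obs();print({k:np.round(o[k],4) for k in('time','ee_pos','tcp_rot','opening','grasp_force','wrist_force')})
    w=snap('wrist');f=192/np.tan(np.radians(w['fov_y']/2));d=w['range_z']
    P=(np.stack([(np.arange(512)[None]-w['cx'])/f*d,-(np.arange(384)[:,None]-w['cy'])/f*d,-d,np.ones_like(d)],-1)@np.linalg.inv(w['world_to_cam']).T)[...,:3]
    g=o['ee_pos']+[-.008,0,.017];m=np.linalg.norm(P-g,axis=-1)<.022
    b=w['color'].astype(int);m&=(b[...,0]-b[...,2]>30)&(b[...,0]>80);q=P[m]
    r=least_squares(lambda c:np.linalg.norm(q-c,axis=1)-.014,g,loss='soft_l1',f_scale=.001)
    a=np.radians(-6.3);ex=np.array([np.cos(a),np.sin(a),0]);H=np.array([.57204,.11305,.065]);k=r.x-H
    print('knob',np.round(r.x,4),m.sum(),'rel TCP',np.round(r.x-o['ee_pos'],4),'ang',np.round(np.degrees(np.arctan2(k[2],-k@ex)-np.arctan2(.0175,.159)),2),'rad',np.round(np.hypot(k[2],k@ex),4))
    return w
E
python3 - <<'E'
from k import *
knob();lid();knob()
E
```

```text
{'time': np.float64(10.95), 'ee_pos': array([0.5164, 0.1183, 0.1939]), 'tcp_rot': array([179.9956,  -7.0644, 173.7062]), 'opening': np.float64(0.023), 'grasp_force': np.float64(99.3879), 'wrist_force': array([-2.3485,  0.7297, -0.9444])}
knob [0.508  0.12   0.2111] 3691 rel TCP [-0.0084  0.0017  0.0173] ang 59.94 rad 0.1597
scene conf 0.92 415 189 n [-0.093 -0.996  0.007] tilt 89.63
top conf 0.92 579 426 n [ 0.861 -0.096  0.5  ] tilt 59.99
{'time': np.float64(11.2), 'ee_pos': array([0.5163, 0.1184, 0.1938]), 'tcp_rot': array([179.9985,  -6.9787, 173.7053]), 'opening': np.float64(0.0229), 'grasp_force': np.float64(99.981), 'wrist_force': array([-1.6263,  1.3274,  1.3432])}
knob [0.5078 0.12   0.2111] 3690 rel TCP [-0.0084  0.0017  0.0173] ang 59.87 rad 0.1597
```

Both measurements give 60.0°. I'm holding for a second to confirm there's no creep.

Emit:
play_rows:
  targets:
    - {"grip":255,"linear":[0,0,0],"delta_rot":[0,0,0]}
    - {"grip":255,"linear":[0,0,0],"delta_rot":[0,0,0]}
    - {"grip":255,"linear":[0,0,0],"delta_rot":[0,0,0]}
    - {"grip":255,"linear":[0,0,0],"delta_rot":[0,0,0]}
    - {"grip":255,"linear":[0,0,0],"delta_rot":[0,0,0]}
    - {"grip":255,"linear":[0,0,0],"delta_rot":[0,0,0]}
    - {"grip":255,"linear":[0,0,0],"delta_rot":[0,0,0]}
    - {"grip":255,"linear":[0,0,0],"delta_rot":[0,0,0]}
    - {"grip":255,"linear":[0,0,0],"delta_rot":[0,0,0]}
    - {"grip":255,"linear":[0,0,0],"delta_rot":[0,0,0]}

```text
time: 12.25
ee_pos: [0.5162, 0.1184, 0.1937]
tcp_rot: [180.0, -7.0, 173.7]
wrist_force: [-4.5, 2.1, 4.5]
opening: 0.0229
grasp_force: 100.0
```

Run:
```python
from k import *
knob()
p=snap('scene');cv2.imwrite('pics/end.png',cv2.resize(p['color'][110:300,140:330,::-1],(590,590),interpolation=3))
```

```text
{'time': np.float64(12.25), 'ee_pos': array([0.5162, 0.1184, 0.1937]), 'tcp_rot': array([179.9966,  -6.9936, 173.7085]), 'opening': np.float64(0.0229), 'grasp_force': np.float64(99.9831), 'wrist_force': array([-4.457 ,  2.0705,  4.5045])}
knob [0.5078 0.12   0.211 ] 3691 rel TCP [-0.0085  0.0017  0.0173] ang 59.84 rad 0.1597
```

View pics/end.png

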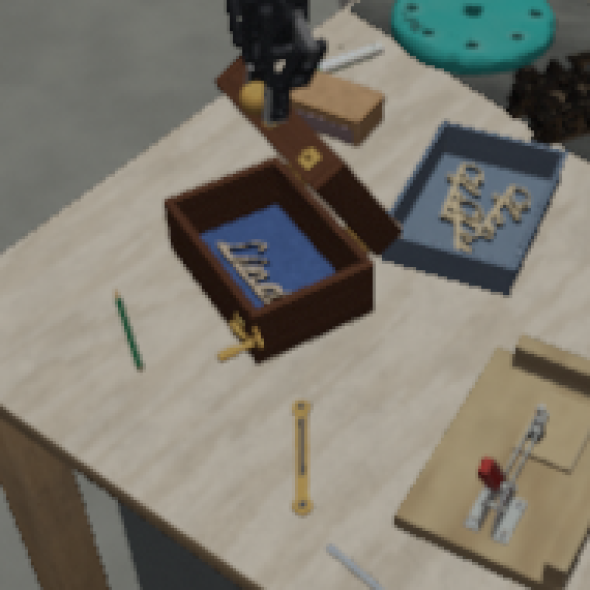

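The lid holds steady at 60°, with the hook aside at about (240,345). The pencil, stay, block and screwdriver are where they were, so I'm handing in.

```bash
python3 -c "
from workcell import bot
print(bot.job_done())"
```

```text
the job is handed in; nothing more can be done
None
```

I handed the job in with the hook swung well clear to the right and the lid held still by its knob at 60° (measured 59.8°); the stay, tools and other things look undisturbed in the last picture.

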